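Clip the reel spindle in the bag workshop

TASK

The reel of yellow binding on the trim stand has lost its retainer. Pick up the red spring clip, press it straight down over the bare brass neck of the yellow reel's spindle until it snaps fully home around the neck, and let go of it. Leave the larger white clip and the wooden bag handle where they are.

Things in the scene. Friction and masses are not known exactly. Their poses are not given: they have to be found in the camera images.
- red_clip: Red spring clip, 50 g, standing mouth down. Origin: bore centre, 27 mm above feet. y along bore (20 mm thick), x across mouth. Tab to pinch: x 24, y 20 mm, z +18 to +52; crosspiece x 34, z +9 to +18; below, two sprung jaws, 41 mm over the feet; mouth 30 mm wide, narrowing to 11. About 15 N presses it on; home, its origin is on the spindle axis, crosspiece on the neck, jaws shut under it.
- yellow_stand_neck (a point): Centre of the yellow reel's brass neck, 100 mm above the table; y along the spindle to the reel, z up. Neck 18 mm dia., 40 long, between 26 mm dia. shoulders. Fixed stand: base 120 x 185 x 12 mm, reel 90 mm dia. from y +48 to +96, upright 124 mm high to y +121, spindle tip at y -36; clear around the neck. A like stand with a navy reel stays bare; the two trade places.
- white_clip: Larger rigid white clip, too loose for these spindles, standing mouth down: 52 mm across the feet, 20 thick, 87 high. Origin: bore centre, 35 mm above its feet. A bystander; it trades places with the red clip.
- bag_handle: Dark red-brown wooden bag handle, a flat frame 100 x 130 mm, 12 mm thick, lying on the mat. Origin: centre of its underside. A bystander.

How it is judged (in metres and radians):
At the end, for the whole second after the job is handed in: The red clip is snapped home on the yellow reel's neck: its bore centre within 5 mm of the spindle's axis (across and in height), within 13 mm of the neck's middle along the spindle, its bore in line with the spindle to 15 degrees, at rest and released (x of red_clip in the frame of yellow_stand_neck between -0.005 and 0.005 m and z of red_clip in the frame of yellow_stand_neck between -0.005 and 0.005 m and y of red_clip in the frame of yellow_stand_neck between -0.013 and 0.013 m and angle between the y axis of red_clip and the y axis of yellow_stand_neck, either way round below 0.26 rad and linear speed of red_clip below 0.02 m/s); the robot touches nothing.
It fails at once if the white clip is moved by more than 30 mm (distance of white_clip from where it was at the start of the episode above 0.03 m).
It fails at once if the wooden bag handle is moved by more than 30 mm (distance of bag_handle from where it was at the start of the episode above 0.03 m).
It also fails if it takes over 38 s, if anything falls off the work surface, if the arm or the gripper's body presses on something with over 40 N, if the wrist force passes 120 N, or if a joint passes its speed limit or range.

ROBOT

A 6-joint arm with a two-finger parallel gripper is mounted at the origin on the work surface. World frame = base frame: x ahead of the robot, y to its left, z up, the work surface at z = 0. Lengths are in m, angles in degrees, forces in N, time in s.
With the tool pointing down it reaches from about 0.375 to 0.9 m from the base axis. Payload 3.1 kg.
Tool frame: the origin (TCP) lies on the centre line of the jaws, within the pads' length; the fingertips stand finger_overhang ahead of it and the grasp point (between the pads) lies 5 mm behind it (finger_overhang is the distance from the TCP to the fingertips, in m); z points along the fingers, y is the line along which they close (so a half turn about z gives the same grasp; the last joint's range is limited). The gripper opens to 87 mm and grips with 3 to 60 N. Pads are 19 mm wide; open, the fingers measure 117 mm over their backs; the gripper's body (75 mm by 190 mm) begins 51 mm behind the grasp point.
Start: joints at [63.111, 30.224, 82.088, -0, 67.689, -10.227], TCP at [0.179, 0.599, 0.237] pointing down, gripper open.
Joint ranges: [-176.69, 176.69], [-43.24, 126.21], [12.49, 139.97], [-82, 262], [0, 151.66], [-163.58, 163.58]. Speed limits (degrees/s): [159.86, 159.86, 180, 180, 180, 180].

INTERFACE

Orientations are given as a 3x3 rotation matrix whose columns are the frame's x, y, z axes.
In Python, from rig import read_state, capture, calibration, hand_in, finger_overhang gives the robot as it stands.
- The arm moves only by the tool send_rows, never from a script. Its argument "plan" is a list of rows, each a list of 5 numbers: the closure in counts, from 0 (fully open) to 255 (shut), then the shift along the tool's x, y, z in m, then the turn about the tool's z in rad. A call has 1 to 20 rows; each row shifts and turns the commanded pose from where the row before left it, along the tool's axes as they then stand; what a row does not reach is not made up. A row lasts 1/12 s, in which the tool goes at most 41.7 mm and 7.16 degrees, less where a joint would pass 70% of its speed; a pose out of reach is approached as far as the arm can. A call is refused whole if a number of a shift passes 0.0417 or a number of a turn 0.125, either way. A call with a gripper value outside its range is refused whole. The fingers move at their own pace and stop on an object; the grip force is fixed at half the most. Time passes only in rows, so rows that do not move let the fingers close. It gives the time, the measured TCP pose, the force, the opening and the grip force at its end, in the units of the state.
- read_state(): the state, without advancing time (a new reading comes with each control period).
- capture(name): name is "scene" or "top"; returns (picture, depth): 480x640x3 uint8, blue, green, red; 480x640 float32, m along the optical axis (not along the pixel's ray), 0 where there is no reading.
- calibration(name): a dict with "fx", "fy", "cx", "cy" (pixels), "xyz" and "rotation" of the camera in the world. Camera axes: x right, y down, z forward; pixel columns grow to the right and rows downward; lengths in m; the calibration is good to about 2 mm. A picture is of the moment at which its call begins. calibration takes no time and is no camera call.
- hand_in(): hands the job in; it is judged then, once.
The state is a dict: "time_s": time; "joint_positions": joint angles; "qvel": joint speeds; "tau": joint torques, N m; "position": TCP position; "tcp_rot": TCP orientation; "force": force on the tool from outside, world axes, zero at the start; "moment": the same for the moment, N m; "opening": opening from 0.0 (shut) to 1.0 (fully open); "grasp_force": force on a finger pad.
Only numpy, scipy, OpenCV 4.12 (cv2) and the standard library are available. Lean on these libraries where they do the work, as an engineer would, in place of code of your own. Each camera call takes 0.05 s, during which the arm holds its last target. There are 200 camera calls.

## Working session

There is one attempt and no reset: what is moved stays moved. The work goes in short steps, Python scripts to look and compute and a tool call to move; the robot and the scene stay as the last step left them, time stands still between calls to the robot, and variables do not carry over. Pictures are saved under pics/ and viewed, at most 10 in all, crops included, and the job is handed in when it is done.

Besides the shell and the picture viewer there is one more tool, called after ">>>" by a JSON object that holds its "api" and its "payload", one argument or row to a line. send_rows: Moves the arm, as the interface text tells. Its arguments: {"type":"object","properties":{"plan":{"type":"array","items":{"type":"array","items":{"type":"number"}}}},"required":["plan"]}

```bash
mkdir -p pics
python3 - <<'E'
from rig import *
import cv2,numpy as np
print(finger_overhang if not callable(finger_overhang) else finger_overhang())
for n in("scene","top"):
    p,d=capture(n);cv2.imwrite(f"pics/{n}0.png",p);np.save(f"{n}0.npy",d);c=calibration(n);print(n,c)
s=read_state();print(s)
E
```

```text
0.014
scene {'fx': 589.631666364796, 'fy': 589.631666364796, 'cx': 331.0763151255343, 'cy': 236.708247517807, 'xyz': array([0.86505436, 0.20060156, 0.83901569]), 'rotation': array([[-0.67226538,  0.62813867, -0.39179212],
       [ 0.74018707,  0.5799627 , -0.34024457],
       [ 0.01350404, -0.5187341 , -0.85482897]])}
top {'fx': 506.7381452247137, 'fy': 506.7381452247137, 'cx': 319.2659740868858, 'cy': 236.9227449049918, 'xyz': array([ 0.44876465, -0.10027966,  0.8902059 ]), 'rotation': array([[-0.0069042 , -0.99197901,  0.12621398],
       [-0.99952299,  0.01064535,  0.02899095],
       [-0.03010201, -0.12595361, -0.99157932]])}
{'time_s': 0.1, 'joint_positions': array([ 6.31111726e+01,  3.02737973e+01,  8.21485559e+01, -7.25711979e-04,
        6.76895378e+01, -1.02281374e+01]), 'qvel': array([-0.02494621, -0.16782823, -0.2054713 ,  0.07530587, -0.03733634,
       -0.01216914]), 'tau': array([-9.30752394e-04, -4.40989423e+01, -1.77150929e+01,  6.34925324e-02,
        5.34308399e-02, -4.20459128e-05]), 'position': array([0.17888452, 0.59819718, 0.23567048]), 'tcp_rot': array([[-9.58020660e-01,  2.86697845e-01, -8.72752947e-04],
       [ 2.86698977e-01,  9.58019125e-01, -1.74703134e-03],
       [ 3.35243896e-04, -1.92390949e-03, -9.99998093e-01]]), 'force': array([ 0.01798142, -0.20789916,  0.54463705]), 'moment': array([-0.04451143,  0.01782699,  0.01819965]), 'grasp_force': 0.0, 'opening': 1.0002296520939549}
```

View pics/scene0.png

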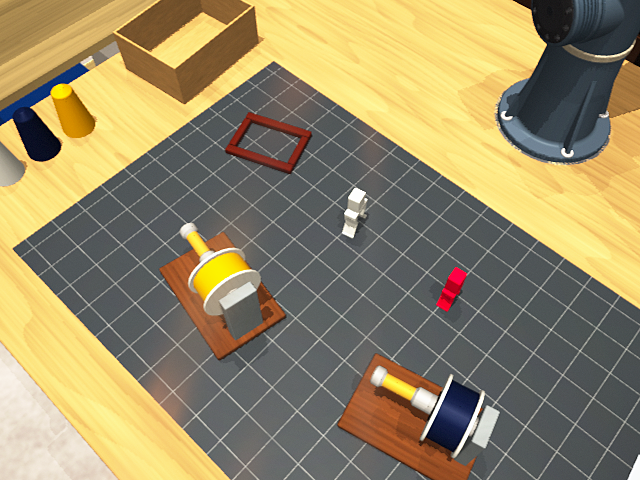

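View pics/top0.png

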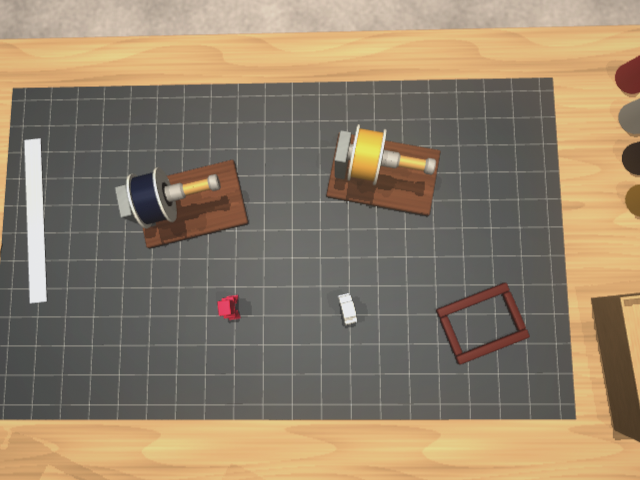

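The scene view shows the yellow stand's neck at about (200,243), the red clip at (452,288), the white clip at (355,212) and the handle at (269,142). The top view shows the yellow neck from (395,158) to (428,165), the red clip at (228,307), the white clip at (347,309) and the handle at (483,322).

```bash
cat > h.py <<'E'
import numpy as np,cv2
from rig import *
def cloud(n,p,d):
    c=calibration(n);v,u=np.mgrid[:480,:640]
    P=np.stack([(u-c["cx"])/c["fx"]*d,(v-c["cy"])/c["fy"]*d,d],-1)
    W=P@np.array(c["rotation"]).T+c["xyz"];W[d==0]=np.nan
    return W,cv2.cvtColor(p,cv2.COLOR_BGR2HSV)
E
python3 - <<'E'
from h import *
np.set_printoptions(precision=4,suppress=True)
def box(m,x0,y0,x1,y1):
    k=np.zeros_like(m);k[y0:y1,x0:x1]=1;return m&k
for n,rb,yb in(("scene",(430,260,475,315),(180,220,260,330)),("top",(210,290,245,325),(330,120,440,190))):
    W,h=cloud(n,cv2.imread(f"pics/{n}0.png"),np.load(f"{n}0.npy"))
    red=((h[...,0]<8)|(h[...,0]>170))&(h[...,1]>150)&(h[...,2]>100)
    R=W[box(red,*rb)];R=R[R[:,2]>.004]
    print(n,"red",len(R),R.min(0),R.max(0))
    for lo,hi in((.07,.09),(.048,.07),(.034,.044),(.004,.09)):
        S=R[(R[:,2]>lo)&(R[:,2]<hi)]
        if len(S)>5: print(lo,len(S),S.mean(0),cv2.minAreaRect((S[:,:2]*1000).astype(np.float32)))
    yel=(abs(h[...,0].astype(int)-22)<8)&(h[...,1]>120)&(h[...,2]>90)
    Y=W[box(yel,*yb)];Y=Y[(Y[:,2]>.07)&(Y[:,2]<.113)]
    T=W[box(np.ones_like(yel),*yb)];
    # brass only: remove reel by distance from tip side (y smallest)
    if n=="scene":
        m=box(yel,180,225,214,262)
    else: m=box(yel,396,145,432,180)
    Y=W[m];Y=Y[(Y[:,2]>.085)&(Y[:,2]<.115)]
    c=Y.mean(0);u,s,vt=np.linalg.svd(Y-c,full_matrices=False);a=vt[0];t=(Y-c)@a
    print("brass",len(Y),c,a,np.percentile(t,[0,2,98,100]),"zmax",np.percentile(Y[:,2],[50,90,99]))
    t=t; 
    for s in np.arange(-.025,.026,.01):
        q=Y[abs(t-s)<.003]; 
        if len(q): print(round(s,3),len(q),q.mean(0),q.max(0)[2])
E
```

```text
scene red 598 [0.427 0.067 0.004] [0.462  0.0893 0.0828]
0.07 234 [0.4425 0.0781 0.0783] ((440.70806884765625, 77.57135772705078), (25.304025650024414, 19.980649948120117), 6.969188213348389)
0.048 114 [0.4507 0.08   0.0591] ((446.3672790527344, 83.27774810791016), (15.849783897399902, 27.721406936645508), 50.189273834228516)
0.034 46 [0.4531 0.0805 0.041 ] ((443.1489562988281, 77.93048095703125), (29.92978858947754, 19.934324264526367), 7.0616068840026855)
0.004 598 [0.4487 0.0792 0.0526] ((444.9231262207031, 78.15045928955078), (33.895408630371094, 20.06488800048828), 7.284204959869385)
brass 292 [ 0.6678 -0.2249  0.1078] [0.1836 0.983  0.01  ] [-0.0201 -0.0192  0.0187  0.0212] zmax [0.1082 0.1105 0.1119]
-0.015 45 [ 0.6649 -0.2393  0.108 ] 0.1120743177801461
-0.005 40 [ 0.6665 -0.2295  0.1079] 0.11121017272696954
0.005 46 [ 0.6687 -0.2199  0.1079] 0.11220272611227122
0.015 45 [ 0.6707 -0.2104  0.108 ] 0.11190809806265611
top red 314 [0.4212 0.0651 0.0043] [0.4592 0.0957 0.0824]
0.07 184 [0.4408 0.0763 0.0788] ((440.60955810546875, 76.65023803710938), (23.834091186523438, 19.420072555541992), 9.132540702819824)
0.048 16 [0.4424 0.0671 0.0552] ((442.4122314453125, 66.91484069824219), (23.383991241455078, 2.481217384338379), 10.477484703063965)
0.034 27 [0.4444 0.0741 0.0426] ((441.1439208984375, 76.33473205566406), (33.484596252441406, 19.006975173950195), 7.348972797393799)
0.004 314 [0.4407 0.0747 0.0611] ((441.42138671875, 76.89043426513672), (29.72124671936035, 37.65375900268555), 76.81278991699219)
brass 274 [ 0.6654 -0.2248  0.1069] [-0.1884 -0.9821 -0.0053] [-0.02   -0.019   0.0186  0.0194] zmax [0.1074 0.11   0.1113]
-0.015 41 [ 0.6683 -0.2102  0.1068] 0.11068404953150268
-0.005 43 [ 0.6664 -0.2198  0.107 ] 0.11175916284529397
0.005 44 [ 0.6645 -0.2298  0.107 ] 0.11107659082090693
0.015 43 [ 0.6625 -0.2396  0.1066] 0.10986598495567179
```

>>> {"api": "send_rows", "payload": {
  "plan": [
    [0,0,0,0,0.1148],
    [0,0,0,0,0.1148],
    [0,0,0,0,0.1148],
    [0,0,0,0,0.1148],
    [0,0,0,0,0.1148],
    [0,0,0,0,0.1148],
    [0,0,0,0,0.1148],
    [0,0,0,0,0.1148],
    [0,0,0,0,0.1148],
    [0,0,0,0,0.1148],
    [0,0,0,0,0],
    [0,0,0,0,0]
  ]
}}

```text
time_s: 1.1
position: [0.179, 0.5985, 0.2361]
tcp_rot: [[-0.135, 0.991, -0.0], [0.991, 0.135, -0.001], [-0.001, -0.001, -1.0]]
force: [-0.5, -0.2, 0.8]
opening: 1.002
grasp_force: 0.0
```

>>> {"api": "send_rows", "payload": {
  "plan": [
    [0,-0.0344,0.012,0.005,0],
    [0,-0.0344,0.012,0.005,0],
    [0,-0.0344,0.012,0.005,0],
    [0,-0.0344,0.012,0.005,0],
    [0,-0.0344,0.012,0.005,0],
    [0,-0.0344,0.012,0.005,0],
    [0,-0.0344,0.012,0.005,0],
    [0,-0.0344,0.012,0.005,0],
    [0,-0.0344,0.012,0.005,0],
    [0,-0.0344,0.012,0.005,0],
    [0,-0.0344,0.012,0.005,0],
    [0,-0.0344,0.012,0.005,0],
    [0,-0.0344,0.012,0.005,0],
    [0,-0.0344,0.012,0.005,0],
    [0,-0.0344,0.012,0.005,0],
    [0,-0.0344,0.012,0.005,0],
    [0,0,0,0,0],
    [0,0,0,0,0],
    [0,0,0,0,0]
  ]
}}

```text
time_s: 2.68
position: [0.4413, 0.0785, 0.1564]
tcp_rot: [[-0.132, 0.991, -0.001], [0.991, 0.132, 0.0], [0.001, -0.001, -1.0]]
force: [-0.5, -0.3, -0.2]
opening: 0.999
grasp_force: 0.0
```

>>> {"api": "send_rows", "payload": {
  "plan": [
    [0,-0.0014,-0.0008,0.016,0],
    [0,0,0,0.016,0],
    [0,0,0,0.016,0],
    [0,0,0,0.016,0],
    [0,0,0,0.016,0],
    [0,0,0,0.0153,0],
    [0,0,0,0,0],
    [0,0,0,0,0]
  ]
}}

```text
time_s: 3.35
position: [0.4401, 0.0782, 0.0611]
tcp_rot: [[-0.135, 0.991, -0.002], [0.991, 0.135, 0.0], [0.001, -0.002, -1.0]]
force: [-0.5, 0.6, 0.4]
opening: 1.003
grasp_force: 0.0
```

>>> {"api": "send_rows", "payload": {
  "plan": [
    [255,0,0,0,0],
    [255,0,0,0,0],
    [255,0,0,0,0],
    [255,0,0,0,0],
    [255,0,0,0,0],
    [255,0,0,0,0],
    [255,0,0,0,0],
    [255,0,0,0,0],
    [255,0,0,0,0],
    [255,0,0,0,0],
    [255,0,0,0,0],
    [255,0,0,0,0]
  ]
}}

```text
time_s: 4.35
position: [0.4412, 0.0769, 0.0612]
tcp_rot: [[-0.132, 0.991, -0.0], [0.991, 0.132, 0.0], [0.0, -0.0, -1.0]]
force: [-0.3, 0.6, -0.7]
opening: 0.269
grasp_force: 30.0
```

>>> {"api": "send_rows", "payload": {
  "plan": [
    [255,0,0,-0.02,0],
    [255,0,0,-0.02,0],
    [255,0,0,-0.02,0],
    [255,0,0,-0.02,0],
    [255,0,0,-0.02,0],
    [255,0,0,-0.02,0],
    [255,0,0,-0.02,0],
    [255,0,0,-0.02,0],
    [255,0,0,0,0.08],
    [255,0,0,0,0.08],
    [255,0,0,0,0.08],
    [255,0,0,0,0.08],
    [255,0,0,0,0]
  ]
}}

```text
time_s: 5.43
position: [0.441, 0.077, 0.2212]
tcp_rot: [[0.188, 0.982, -0.0], [0.982, -0.188, 0.0], [-0.0, -0.0, -1.0]]
force: [0.2, 0.2, 0.1]
opening: 0.278
grasp_force: 30.0
```

>>> {"api": "send_rows", "payload": {
  "plan": [
    [255,-0.0212,0.0232,0,0],
    [255,-0.0212,0.0232,0,0],
    [255,-0.0212,0.0232,0,0],
    [255,-0.0212,0.0232,0,0],
    [255,-0.0212,0.0232,0,0],
    [255,-0.0212,0.0232,0,0],
    [255,-0.0212,0.0232,0,0],
    [255,-0.0212,0.0232,0,0],
    [255,-0.0212,0.0232,0,0],
    [255,-0.0212,0.0232,0,0],
    [255,-0.0212,0.0232,0,0],
    [255,-0.0212,0.0232,0,0],
    [255,0,0,0,0],
    [255,0,0,0,0],
    [255,0,0,0,0],
    [255,0,0,0,0]
  ]
}}

```text
time_s: 6.77
position: [0.6663, -0.2237, 0.2207]
tcp_rot: [[0.185, 0.983, -0.002], [0.983, -0.185, 0.001], [0.001, -0.002, -1.0]]
force: [-0.5, -0.0, -0.4]
opening: 0.276
grasp_force: 30.0
```

Run:
```python
from h import *
np.set_printoptions(precision=4,suppress=True)
s=read_state();print(s["time_s"],s["position"],s["tcp_rot"],s["opening"],s["force"])
for n in("scene","top"):
    p,d=capture(n);cv2.imwrite(f"pics/{n}1.png",p);np.save(f"{n}1.npy",d)
    W,h=cloud(n,p,d)
    red=((h[...,0]<8)|(h[...,0]>170))&(h[...,1]>150)&(h[...,2]>80)
    R=W[red];R=R[(np.hypot(R[:,0]-.667,R[:,1]+.225)<.04)&(R[:,2]>.12)]
    print(n,len(R),R.mean(0),R.min(0),R.max(0),cv2.minAreaRect((R[:,:2]*1000).astype(np.float32)))
a=cv2.imread("pics/scene1.png")[150:330,120:300];b=cv2.imread("pics/top1.png")[90:270,330:510]
cv2.imwrite("pics/c1.png",cv2.resize(np.hstack([a,b]),(800,400)))
```

```text
6.7667 [ 0.6663 -0.2237  0.2207] [[ 0.1854  0.9827 -0.0019]
 [ 0.9827 -0.1854  0.0013]
 [ 0.0009 -0.0021 -1.    ]] 0.2758031619538999 [-0.4585 -0.0292 -0.3809]
scene 855 [ 0.6692 -0.2164  0.2094] [ 0.6444 -0.2362  0.1592] [ 0.6886 -0.1924  0.2926] ((668.6876831054688, -210.57025146484375), (43.89215087890625, 40.384033203125), 77.864013671875)<stdin>:9: RuntimeWarning: Mean of empty slice.
  ret = um.true_divide(
Traceback (most recent call last):
ValueError: zero-size array to reduction operation minimum which has no identity
```

Run:
```python
from h import *
np.set_printoptions(precision=4,suppress=True)
W,h=cloud("scene",cv2.imread("pics/scene1.png"),np.load("scene1.npy"))
red=((h[...,0]<8)|(h[...,0]>170))&(h[...,1]>150)&(h[...,2]>80)
R=W[red];R=R[(np.hypot(R[:,0]-.667,R[:,1]+.225)<.04)&(R[:,2]>.12)]
Y=np.array([.186,.9825,0]);X=np.array([.9825,-.186,0]);c=np.array([.6666,-.225,0])
for lo in np.arange(.155,.25,.01):
    q=R[(R[:,2]>=lo)&(R[:,2]<lo+.01)]-c
    if len(q):print(round(lo,3),len(q),"x",np.percentile(q@X,[2,98]),"y",np.percentile(q@Y,[2,98]))
a=cv2.imread("pics/scene1.png")[100:325,80:380];b=cv2.imread("pics/top1.png")[60:285,290:590]
cv2.imwrite("pics/c1.png",cv2.resize(np.vstack([a,b]),(400,600)))
```

```text
0.155 43 x [-0.0211  0.0191] y [-0.0078  0.0126]
0.165 98 x [-0.0195  0.0172] y [-0.0072  0.0127]
0.175 75 x [-0.0131  0.0122] y [0.0014 0.0135]
0.185 42 x [-0.0153  0.0143] y [0.0048 0.0132]
0.195 97 x [-0.0156  0.0159] y [0.0094 0.0132]
0.205 97 x [-0.015  0.015] y [0.0101 0.0135]
0.215 88 x [-0.0109  0.0116] y [0.0108 0.0134]
0.225 97 x [-0.0106  0.0123] y [0.0101 0.0133]
0.235 213 x [-0.0109  0.0115] y [-0.0041  0.0127]
```

View pics/c1.png

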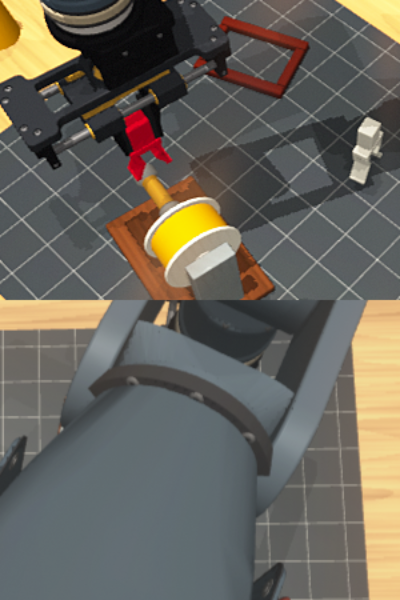

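>>> {"api": "send_rows", "payload": {
  "plan": [
    [255,-0.002,0,0.01,0],
    [255,0,0,0.01,0],
    [255,0,0,0.01,0],
    [255,0,0,0.01,0],
    [255,0,0,0.005,0],
    [255,0,0,0.005,0],
    [255,0,0,0.005,0],
    [255,0,0,0,0],
    [255,0,0,0,0]
  ]
}}

```text
time_s: 7.62
position: [0.6669, -0.227, 0.166]
tcp_rot: [[0.187, 0.982, -0.0], [0.982, -0.187, 0.0], [0.0, -0.0, -1.0]]
force: [-0.8, 0.0, -0.1]
opening: 0.275
grasp_force: 30.0
```

>>> {"api": "send_rows", "payload": {
  "plan": [
    [255,0,0,0.003,0],
    [255,0,0,0.003,0],
    [255,0,0,0.003,0],
    [255,0,0,0.003,0],
    [255,0,0,0.003,0],
    [255,0,0,0,0]
  ]
}}

```text
time_s: 8.12
position: [0.6664, -0.2268, 0.1503]
tcp_rot: [[0.187, 0.982, -0.001], [0.982, -0.187, 0.001], [0.0, -0.001, -1.0]]
force: [-1.2, 0.9, -1.4]
opening: 0.273
grasp_force: 30.0
```

>>> {"api": "send_rows", "payload": {
  "plan": [
    [255,0,0,0.003,0],
    [255,0,0,0.003,0],
    [255,0,0,0.003,0],
    [255,0,0,0,0]
  ]
}}

```text
time_s: 8.45
position: [0.6675, -0.2274, 0.1468]
tcp_rot: [[0.187, 0.982, 0.002], [0.982, -0.187, -0.002], [-0.001, 0.002, -1.0]]
force: [-4.8, 1.8, 15.7]
opening: 0.274
grasp_force: 30.0
```

>>> {"api": "send_rows", "payload": {
  "plan": [
    [255,0,0,0.002,0],
    [255,0,0,0.002,0],
    [255,0,0,0.002,0],
    [255,0,0,0,0],
    [255,0,0,0,0]
  ]
}}

```text
time_s: 8.87
position: [0.667, -0.2274, 0.1381]
tcp_rot: [[0.187, 0.982, 0.001], [0.982, -0.187, -0.001], [-0.001, 0.001, -1.0]]
force: [-1.2, 0.2, 1.6]
opening: 0.277
grasp_force: 30.0
```

>>> {"api": "send_rows", "payload": {
  "plan": [
    [255,0,0,0.002,0],
    [255,0,0,0.002,0],
    [255,0,0,0,0],
    [255,0,0,0,0]
  ]
}}

```text
time_s: 9.2
position: [0.6667, -0.2271, 0.1336]
tcp_rot: [[0.187, 0.982, -0.001], [0.982, -0.187, -0.0], [-0.0, -0.001, -1.0]]
force: [-3.6, -0.8, 10.6]
opening: 0.275
grasp_force: 30.0
```

Run:
```python
from rig import *
s=read_state();print(s["position"],s["force"],s["moment"])
```

```text
[ 0.66666513 -0.22706692  0.13362482] [-3.60953031 -0.81977302 10.57831864] [ 0.10895066  0.82234143 -0.02934507]
```

>>> {"api": "send_rows", "payload": {
  "plan": [
    [255,0,0,0.002,0],
    [255,0,0,0.002,0],
    [255,0,0,0,0],
    [255,0,0,0,0]
  ]
}}

```text
time_s: 9.53
position: [0.6667, -0.2271, 0.1335]
tcp_rot: [[0.186, 0.982, 0.0], [0.982, -0.186, -0.001], [-0.001, 0.0, -1.0]]
force: [-8.9, 2.9, 23.7]
opening: 0.276
grasp_force: 30.0
```

>>> {"api": "send_rows", "payload": {
  "plan": [
    [255,0,0,-0.002,0],
    [255,0,0,-0.002,0],
    [255,0,0,0,0],
    [120,0,0,0,0],
    [60,0,0,0,0],
    [0,0,0,0,0],
    [0,0,0,0,0],
    [0,0,0,0,0],
    [0,0,0,0,0],
    [0,0,0,0,0],
    [0,0,0,0,0]
  ]
}}

```text
time_s: 10.45
position: [0.6666, -0.2268, 0.1317]
tcp_rot: [[0.187, 0.982, -0.001], [0.982, -0.187, 0.0], [0.0, -0.001, -1.0]]
force: [-0.2, -0.5, -0.3]
opening: 0.797
grasp_force: 0.0
```

>>> {"api": "send_rows", "payload": {
  "plan": [
    [0,0,0,-0.01,0],
    [0,0,0,-0.02,0],
    [0,0,0,-0.02,0],
    [0,0,0,-0.02,0],
    [0,0,0,-0.02,0],
    [0,0,0,-0.02,0],
    [0,0,0,-0.02,0],
    [0,0,0,0,0],
    [0,0,0,0,0],
    [0,0,0,0,0]
  ]
}}

```text
time_s: 11.28
position: [0.6663, -0.2267, 0.2616]
tcp_rot: [[0.187, 0.982, -0.001], [0.982, -0.187, 0.001], [0.0, -0.001, -1.0]]
force: [0.1, 0.6, 0.1]
opening: 1.0
grasp_force: 0.0
```

Run:
```python
from h import *
np.set_printoptions(precision=4,suppress=True)
s=read_state();print(s["time_s"],s["position"],s["opening"],s["force"])
p,d=capture("scene");W,h=cloud("scene",p,d)
red=((h[...,0]<8)|(h[...,0]>170))&(h[...,1]>150)&(h[...,2]>80)
R=W[red];R=R[(np.hypot(R[:,0]-.667,R[:,1]+.225)<.04)&(R[:,2]>.05)&(R[:,2]<.17)]
Y=np.array([.186,.9825,0]);X=np.array([.9825,-.186,0]);c=np.array([.6666,-.225,0])
print("top z",np.percentile(R[:,2],[50,90,98]))
for lo in np.arange(.07,.17,.01):
    q=R[(R[:,2]>=lo)&(R[:,2]<lo+.01)]-c
    if len(q):print(round(lo,3),len(q),"x",np.percentile(q@X,[2,98]),"y",np.percentile(q@Y,[2,98]))
cv2.imwrite("pics/c2.png",cv2.resize(p[150:330,120:360],(800,600)))
```

```text
11.2833 [ 0.6663 -0.2267  0.2616] 0.9998306719364753 [0.1332 0.6101 0.0514]
top z [0.1276 0.1529 0.1542]
0.07 56 x [-0.0204  0.0209] y [-0.0111  0.0095]
0.08 71 x [-0.0167  0.0186] y [-0.0101  0.0098]
0.09 26 x [-0.0144  0.0141] y [0.0029 0.0099]
0.1 32 x [-0.0153  0.0151] y [-0.0249  0.0183]
0.11 142 x [-0.016   0.0169] y [-0.0106  0.0097]
0.12 76 x [-0.0111  0.0145] y [-0.0075  0.0095]
0.13 83 x [-0.0111  0.012 ] y [-0.0052  0.0107]
0.14 79 x [-0.0106  0.0118] y [-0.0064  0.0105]
0.15 213 x [-0.0111  0.0111] y [-0.01    0.0092]
```

View pics/c2.png

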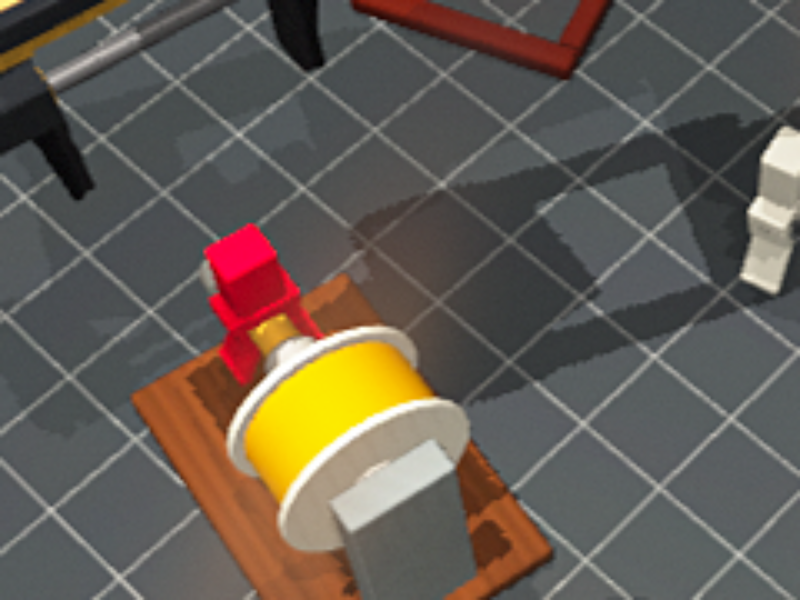

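The crop shows the red clip upright around the brass neck at (265,310). Its top is at 152–153 mm, where it should be when home, and it is centred. The gripper is clear above it.

```bash
python3 -c "from rig import *; print(hand_in())"
```

```text
the job is handed in; nothing more can be done
None
```

The red clip is snapped home on the yellow reel's neck and released, the white clip and bag handle were not touched, and the job is handed in at about 11 s (no verdict was returned).

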